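# Index and lock the carriage of a specimen-mounting jig

### The arm

A 7-joint arm with a two-finger parallel gripper is mounted at the origin on a cart in front of the work surface, level with it; the furniture and walls round the work are solid. World frame = base frame: x ahead of the robot, y to its left, z up, the work surface at z = 0. Lengths are in mm, angles in rad, forces in N, time in s.
With the tool pointing down it reaches from about 425 to 825 mm from the base axis. Payload 3.6 kg.
Tool frame: the origin (TCP) lies on the centre line of the jaws, within the pads' length; the fingertips stand 19 mm ahead of it and the grasp point (between the pads) is the TCP (arm.tip_extent is the distance from the TCP to the fingertips, in mm); z points along the fingers, y is the line along which they close (so a half turn about z gives the same grasp; the last joint's range is limited). The gripper opens to 93 mm and grips with 3 to 60 N. Pads are 15 mm wide; open, the fingers measure 128 mm over their backs; the gripper's body (75 mm by 188 mm) begins 65 mm behind the grasp point.
Start: joints at [1.22, 0.615, -0.013, 1.423, 0.008, 1.103, -0.04], TCP at [207.438, -615.981, 237.64] pointing down, gripper open.
Joint ranges: [-3.12, 3.12], [-0.3, 2.06], [-1.34, 1.32], [0.26, 2.42], [-1.36, 4.5], [0.01, 1.98], [-2.84, 2.84]. Speed limits (rad/s): [2.79, 2.79, 3.14, 3.14, 3.14, 3.14, 3.14].

### API

Orientations are given as a unit quaternion [x, y, z, w].
In Python, from rig import arm, optics gives the robot as it stands.
- The arm moves only by the tool step_arm, never from a script. Its argument "moves" is a list that holds one entry, the list of rows, each a list of 7 numbers: the finger opening in m, from 0 to 0.093, then the shift along the tool's x, y, z in m, then the turn, a rotation vector about the tool's x, y, z in rad. In form: [[[fingers, x, y, z, rx, ry, rz], ...]]. A call has 1 to 5 rows; each row shifts and turns the commanded pose from where the row before left it, along the tool's axes as they then stand; what a row does not reach is not made up. A row lasts 1/10 s, in which the tool goes at most 50 mm and 8.59 degrees, less where a joint would pass 70% of its speed; a pose out of reach is approached as far as the arm can. A call is refused whole if a number of a shift passes 0.05 or a number of a turn 0.15, either way. A call with a gripper value outside its range is refused whole. The fingers move at their own pace and stop on an object; "force" is the grip in N (left out, the last holds). Time passes only in rows, so rows that do not move let the fingers close. It gives the time, the measured TCP pose, the force, the opening and the grip force at its end, in the units of the state.
- arm.state(): the state, without advancing time (a new reading comes with each control period).
- optics.read_camera(name): name is "scene" or "top" or "wrist"; returns a dict with "frame" (480x640x3 uint8, red, green, blue), "depth" (480x640 float32, mm along the optical axis (not along the pixel's ray), 0 where there is no reading), "fx", "fy", "cx", "cy" (pixels), "world_from_camera" (4x4, takes a point from camera to world coordinates). Camera axes: x right, y up, looking along -z (the intrinsics and any distortion apply to the point x, -y, -z); pixel columns grow to the right and rows downward; lengths in mm; the calibration is good to about 2 mm. A picture is of the moment at which its call begins.
- arm.close_job(): hands the job in; it is judged then, once.
The state is a dict: "time_s": time; "q": joint angles; "dq": joint speeds; "effort": joint torques, N m; "ee_pos": TCP position; "ee_rot": TCP orientation; "force": force on the tool from outside, world axes, zero at the start; "wrist_torque": the same for the moment, N m; "finger_gap": finger opening in mm; "gripper_force": force on a finger pad.
Only numpy, scipy, OpenCV 4.12 (cv2) and the standard library are available. Lean on these libraries where they do the work, as an engineer would, in place of code of your own. Each camera call takes 0.05 s, during which the arm holds its last target. There are 200 camera calls.

### The job

Set the specimen-mounting jig: push its carriage along the slide by the upright push plate, right up to the end stop, until the spring catch snaps in behind the carriage's pin. Then lock it there: turn the slanted knurled thumbscrew clockwise until it seats and resists firmly, stop without forcing it, and let go. Leave the things lying round the jig where they are.

Things in the scene. Friction and masses are not known exactly. Their poses are not given: they have to be found in the camera images.
- jig: Metal jig fixed to the table, for fitting a sample between two small steel grips. Grey base plate, x -55 to 55, y -128 to 122 mm, top at z 18 mm. A steel carriage (100 mm long) slides along y between a rear rail (+x side, 36 mm high) and a front rail (-x, nearest the robot). Origin on the table under the plate's middle; z up; +y is the way the carriage is pushed.
- push_face (a point): Centre of the outer (-y) face of the push plate, a dark upright plate at the carriage's -y end: 34 mm wide (x), 6 mm thick, 22 to 62 mm above the table. The point is 46 mm above the table and moves with the carriage; axes as the jig's, so push along +y. On its -y side there is only the base plate (top 18 mm), then free table.
- carriage (a joint): Distance of the carriage from its end stop, m: starts at 0.045 to 0.075, is 0 when fully home (rigid stop). Sliding friction about 3 N, in all 6 to 8 N while its pin lifts the catch (from about 0.034 down to 0.002). Once caught it can go back no more than about 1.5 mm.
- catch (a joint): Spring catch, a steel arm 45 mm long on top of the rear rail that swings about a vertical pivot, rad: 0 at rest and once it has dropped in behind the upright pin on the carriage's rear edge; pushed out to about 0.18 while the pin passes; it snaps back about 1 mm before the end stop.
- screw_head (a point): Centre (half-way along, on the axis) of the knurled head of the lock screw: 36 mm in diameter, 26 mm long. z axis: along the screw, out of the head, leaning 35 degrees from vertical toward -x of the jig; y axis: the jig's y; they do not turn with the screw. Below the head is a thin shank and collar; fingertips may reach 22 mm past the point. It sinks 0.95 mm per rad of tightening.
- lock_screw (a joint): Angle of the screw, rad, growing as it is tightened (clockwise looking down on the head): starts at -2.3 to -1.3, its tip touches the carriage at 0. Loose it takes about 0.15 N m, and 0.03 more per rad/s; past 0 the torque rises about 0.55 N m per rad. Above 0.1 it is seated; aim for 0.25 to 0.4; above 0.9 it is forced. Let go, it stays, or springs back to about 0.28 if turned further.
- parts_tin: Round white tin, 62 mm in diameter, 25 mm high, loose, behind the jig; origin at the centre of its underside. Not to be disturbed.
- torch: Black pocket torch, 97 mm long, 27 mm thick, lying loose behind the jig; origin at the middle of its underside. Not to be disturbed.
- hex_key_1: Steel hex key, 78 by 28 mm, 8 mm thick, lying loose in front of the jig's +y end; origin at the middle of its underside. Not to be disturbed.
- sample_tray: Shallow blue tray with flat samples, 75 by 110 mm, 11 mm high, fixed, beyond the jig's +y end; origin at the centre of its underside.
- fixed_head (a point): Top centre of the fixed block that ends the slide and carries the fixed grip: 37 by 50 mm, 44 mm high, 64 mm with its grip; jig y 68 to 118 mm. Its -y face holds the end stop.
- keeper (a point): Centre of the upper face of the dark sloping keeper on the front rail, where the lock screw goes in; jig y -65 to 25 mm, at most 51 mm high. A bush 25 mm in diameter stands 6 mm out of it round the screw.

How it is judged:
By the outcome, as a careful person would: the job done as asked, in the order asked, and still so for the second after the job is handed in, with the robot touching nothing.
It also fails if it takes over 61 s, if anything falls off the work surface, if the arm or the gripper's body presses on something with over 40 N, if the wrist force passes 120 N, or if a joint passes its speed limit or range.

## Working session

There is one attempt and no reset: what is moved stays moved. The work goes in short steps, Python scripts to look and compute and a tool call to move; the robot and the scene stay as the last step left them, time stands still between calls to the robot, and variables do not carry over. Pictures are saved under pics/ and viewed, at most 10 in all, crops included, and the job is handed in when it is done.

Besides the shell and the picture viewer there is one more tool, called after "Call:" in YAML: its name, and indented under it one key for each argument. step_arm: Moves the arm, as the interface text tells. Its arguments: {"type":"object","properties":{"moves":{"type":"array"},"force":{"type":"number"}},"required":["moves"]}

```bash
ls; mkdir -p pics; cat > h.py <<'E'
import numpy as np, cv2
from rig import arm, optics
def cap(n,tag):
    c=optics.read_camera(n); cv2.imwrite(f'pics/{tag}.png',c['frame'][:,:,::-1]); np.savez(f'pics/{tag}.npz',**c); return c
def load(tag): return dict(np.load(f'pics/{tag}.npz'))
def px(c,u,v,d=None):
    if d is None:
        w=c['depth'][v-1:v+2,u-1:u+2]; d=np.median(w[w>0]) if (w>0).any() else 0
    p=np.array([(u-c['cx'])/c['fx']*d,-(v-c['cy'])/c['fy']*d,-d,1]); return (c['world_from_camera']@p)[:3]
def proj(c,P):
    q=np.linalg.inv(c['world_from_camera'])@np.append(P,1); return c['cx']+c['fx']*q[0]/-q[2], c['cy']+c['fy']*q[1]/q[2]
E
python3 - <<'E'
from h import *
np.set_printoptions(precision=3,suppress=True)
a=cap('scene','s0');b=cap('top','t0')
cv2.imwrite('pics/st0.png',cv2.resize(b['frame'][:,:,::-1],(800,600)))
for c in(a,b):print(c['fx'],c['cx'],c['cy'],c['world_from_camera'],[k for k in c])
s=arm.state();print(s)
E
```

```text
pics
534.8723220130684 315.2752723464176 245.9372095793878 [[   0.705    0.398   -0.587  114.079]
 [  -0.709    0.416   -0.569 -409.855]
 [   0.018    0.818    0.575  565.673]
 [   0.       0.       0.       1.   ]] ['frame', 'depth', 'fx', 'fy', 'cx', 'cy', 'world_from_camera']
557.0400444838914 317.3264667496991 235.80734630108788 [[  0.016   0.986  -0.167 466.947]
 [ -1.      0.015  -0.006  44.441]
 [ -0.003   0.167   0.986 947.804]
 [  0.      0.      0.      1.   ]] ['frame', 'depth', 'fx', 'fy', 'cx', 'cy', 'world_from_camera']
{'time_s': 0.1, 'q': array([ 1.219,  0.616, -0.013,  1.425,  0.008,  1.103, -0.04 ]), 'dq': array([-0.   , -0.002, -0.   , -0.004,  0.001,  0.001, -0.   ]), 'effort': array([  0.001, -46.005,   0.21 , -16.624,  -0.061,   0.017,   0.   ]), 'ee_pos': array([ 207.259, -615.376,  236.604]), 'ee_rot': array([ 0.987,  0.162, -0.   , -0.001]), 'force': array([-0.754, -0.985,  0.14 ]), 'wrist_torque': array([-0.016,  0.023, -0.013]), 'gripper_force': 0.0, 'finger_gap': 93.07262334227947}
```

View pics/t0.png

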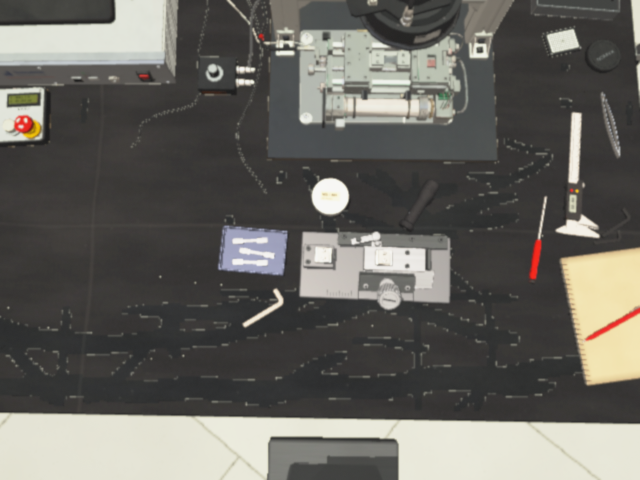

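View pics/s0.png

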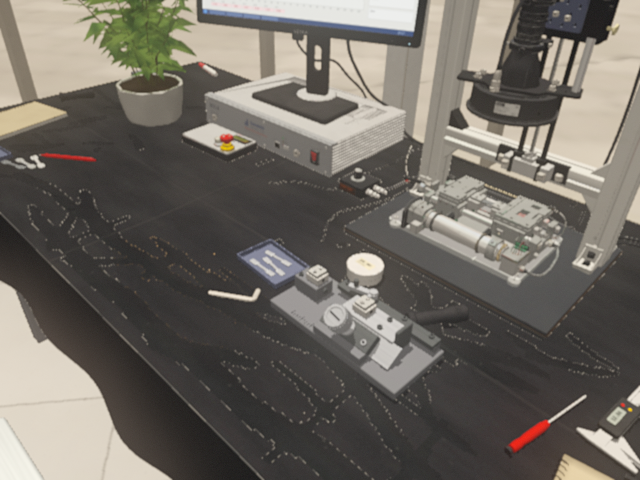

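The top view shows the jig at about (300–451, 232–302), the screw head near (389, 292), the push plate near (425, 280) and the tray on the left (+y). I'll take enlarged crops next.

```bash
python3 - <<'E'
from h import *
a=load('t0')['frame'][222:312,292:462,::-1]; b=load('s0')['frame'][250:400,260:460,::-1]
A=cv2.resize(a,None,fx=4.7,fy=4.7,interpolation=cv2.INTER_CUBIC)[:, :800]
cv2.imwrite('pics/ca.png',A)
cv2.imwrite('pics/cb.png',cv2.resize(b,None,fx=4,fy=4,interpolation=cv2.INTER_CUBIC))
E
```

```text
(no output)
```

View pics/ca.png

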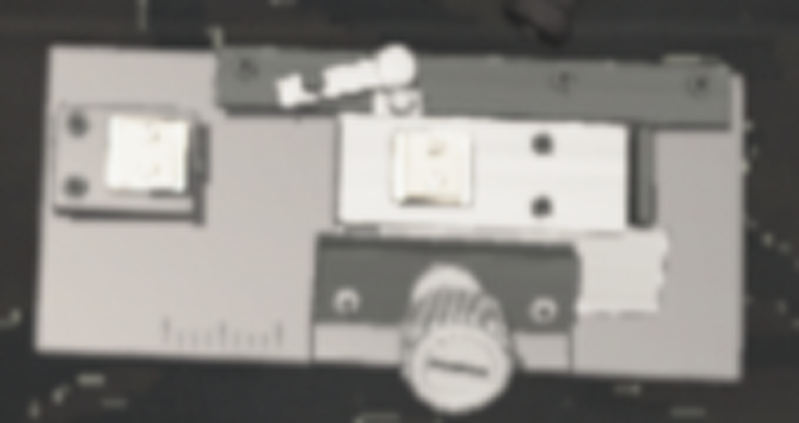

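View pics/cb.png

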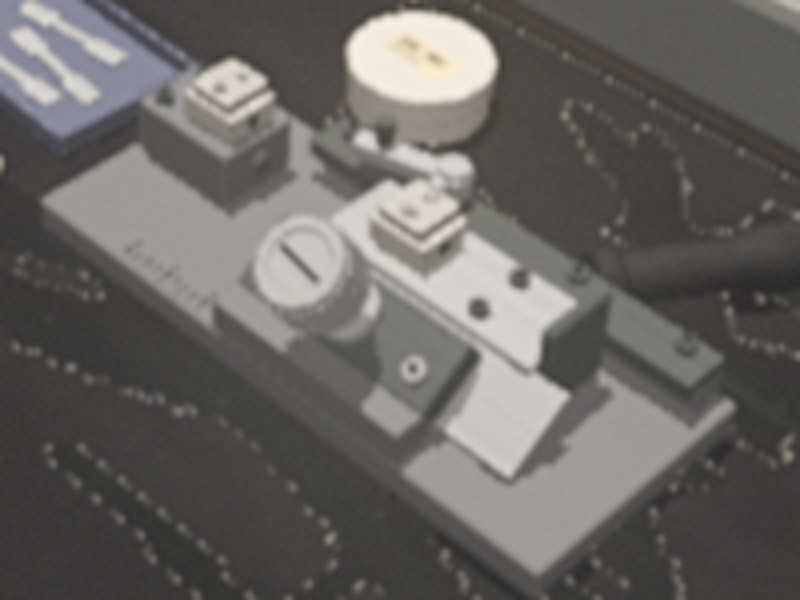

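```bash
cat >> h.py <<'E'
def ray(c,u,v,z):
    o=c['world_from_camera'][:3,3]; d=px(c,u,v,1000.)-o; return o+d*(z-o[2])/d[2]
E
python3 - <<'E'
from h import *
np.set_printoptions(precision=1,suppress=True)
t=load('t0'); s=load('s0')
cr=lambda u,v:(292+(u+.5)/4.7-.5,222+(v+.5)/4.7-.5)
cs=lambda u,v:(260+(u+.5)/4-.5,250+(v+.5)/4-.5)
L=np.array([[55,122],[55,-128],[-55,-128],[-55,122.]])
for nm,P in(('top',[ray(t,*cr(u,v),18) for u,v in((50,46),(745,73),(741,380),(36,351))]),('sc',[ray(s,*cs(u,v),18) for u,v in((250,110),(735,405),(540,575),(42,203))])):
    P=np.array(P)[:,:2]; 
    use=[0,1,2,3] if nm=='top' else [1,2,3]
    A=L[use]; B=P[use]; a=A-A.mean(0); b=B-B.mean(0)
    th=np.arctan2((a[:,0]*b[:,1]-a[:,1]*b[:,0]).sum(),(a*b).sum())
    R=np.array([[np.cos(th),-np.sin(th)],[np.sin(th),np.cos(th)]]); o=B.mean(0)-R@A.mean(0)
    print(nm,th,o,(B-(A@R.T+o)).tolist())
    c=t if nm=='top' else s; f=cr if nm=='top' else cs
    pl=[((655,125),62),((655,225),62)] if nm=='top' else [((542,350),62),((608,292),62)]
    for (q,z) in pl: print('plate',R.T@(ray(c,*f(*q),z)[:2]-o))
    q=f(458,370) if nm=='top' else f(300,262)
    p=px(c,int(round(q[0])),int(round(q[1]))); print('head face depth',p,R.T@(p[:2]-o),p[2])
    q=f(500,150) if nm=='top' else f(480,255)
    p=px(c,int(round(q[0])),int(round(q[1]))); print('carr top',p[2])
# fit plane to head cap
for c,q in((t,cr(458,370)),(s,cs(300,262))):
    u0,v0=[int(round(x)) for x in q]
    P=np.array([px(c,u,v,c['depth'][v,u]) for u in range(u0-5,u0+6) for v in range(v0-4,v0+5) if c['depth'][v,u]>0])
    m=P.mean(0); n=np.linalg.svd(P-m)[2][2]; print(m,n*np.sign(n[2]),len(P),P.std(0))
E
```

```text
top -0.02544655293937243 [574.2 -44.7] [[-0.2894007833908745, -0.10722126590216874], [0.08957278554873938, -0.44926792359373735], [0.16573956955085123, 0.7721990379468195], [0.03408842829094283, -0.21570984845089924]]
plate [ 28.  -87.6]
plate [ -6.3 -87.9]
head face depth [515.1 -62.8  81.5] [-58.7 -19.6] 81.4807511511134
carr top 43.20578986333851
sc -0.020538174853429066 [570.5 -44.1] [[-1.1661507105716282, 1.206451903047622], [0.6871787968466379, 0.8054777723601205], [0.4789719137249904, -2.0119296754077425]]
plate [-12.8 -88.5]
plate [ 25.5 -86.3]
head face depth [512.8 -62.7  83.1] [-57.3 -19.8] 83.05951131590228
carr top 43.85934603515375
[515.1 -62.9  80.7] [-0.6  0.   0.8] 99 [3.8 4.9 3. ]
[513.2 -62.2  82.5] [-0.6  0.   0.8] 98 [3.1 4.5 2.3]
```

The jig origin comes out at about world (572.5, -44.5) with yaw -0.025. The push face is at jig y≈-88 and x≈+10, and the head centre is at about (521.5, -62.7, 71). I'm moving to a point behind the push plate, high up with the fingers closed.

Call:
step_arm:
  moves:
    - [[0,0.0413,-0.0254,0,0,0,0],[0,0.0413,-0.0254,0,0,0,0],[0,0.0413,-0.0254,0,0,0,0],[0,0.0413,-0.0254,0,0,0,0],[0,0.0413,-0.0254,0,0,0,0]]
  force: 20

```text
time_s: 0.6
ee_pos: [363.4, -427.9, 237.3]
ee_rot: [0.987, 0.162, -0.0, -0.0]
force: [0.2, -0.3, 0.2]
finger_gap: 57.5
gripper_force: 0.0
```

Call:
step_arm:
  moves:
    - [[0,0.0413,-0.0254,0,0,0,0],[0,0.0413,-0.0254,0,0,0,0],[0,0.0413,-0.0254,0,0,0,0],[0,0.0413,-0.0254,0,0,0,0],[0,0.0413,-0.0254,0,0,0,0]]

```text
time_s: 1.1
ee_pos: [518.5, -241.7, 237.4]
ee_rot: [0.987, 0.162, -0.0, -0.0]
force: [1.6, -0.2, 0.3]
finger_gap: 17.8
gripper_force: 0.0
```

Call:
step_arm:
  moves:
    - [[0,0.0413,-0.0254,0,0,0,0],[0,0.0413,-0.0254,0,0,0,0],[0,0,0,0,0,0,-0.149],[0,0,0,0,0,0,-0.149],[0,0,0,0,0,0,-0.149]]

```text
time_s: 1.6
ee_pos: [579.7, -168.2, 236.9]
ee_rot: [0.925, 0.38, -0.001, -0.0]
force: [-0.6, 0.1, -0.1]
finger_gap: 0.6
gripper_force: 0.0
```

Call:
step_arm:
  moves:
    - [[0,0,0,0,0,0,-0.149],[0,0,0,0,0,0,-0.149],[0,0,0,0,0,0,-0.149],[0,0,0,0,0,0,-0.149],[0,0,0,0,0,0,-0.149]]

```text
time_s: 2.1
ee_pos: [579.4, -169.0, 237.1]
ee_rot: [0.724, 0.69, -0.0, -0.001]
force: [-0.3, -0.0, 0.1]
finger_gap: 0.6
gripper_force: 0.0
```

Call:
step_arm:
  moves:
    - [[0,0,0,0.047,0,0,-0.02],[0,0,0,0.047,0,0,0],[0,0,0,0.047,0,0,0],[0,0,0,0.046,0,0,0],[0,0,0,0,0,0,0]]

```text
time_s: 2.6
ee_pos: [574.1, -168.1, 44.0]
ee_rot: [0.719, 0.695, -0.004, -0.006]
force: [-1.3, -0.2, 0.6]
finger_gap: 0.6
gripper_force: 0.0
```

Call:
step_arm:
  moves:
    - [[0,0.006,0,0,0,0,0],[0,0.006,0,0,0,0,0],[0,0.004,0,0,0,0,0],[0,0.004,0,0,0,0,0]]

```text
time_s: 3.0
ee_pos: [581.9, -148.4, 53.0]
ee_rot: [0.719, 0.695, 0.001, 0.002]
force: [-0.0, 0.3, -0.3]
finger_gap: 0.6
gripper_force: 0.0
```

```bash
python3 - <<'E'
from h import *
np.set_printoptions(precision=3,suppress=True)
s=arm.state();print(s['ee_pos'],s['ee_rot'],s['force'],s['q'])
t=cap('top','t1'); s=cap('scene','s1')
a=cv2.resize(t['frame'][215:315,290:470,::-1],(540,300),interpolation=cv2.INTER_CUBIC)
b=cv2.resize(s['frame'][250:400,260:460,::-1],(400,300),interpolation=cv2.INTER_CUBIC)
o=np.zeros((600,540,3),np.uint8);o[:300]=a;o[300:,:400]=b;cv2.imwrite('pics/c1.png',o)
E
```

```text
[ 581.922 -148.354   52.985] [0.719 0.695 0.001 0.002] [-0.049  0.319 -0.337] [ 0.395  0.78  -0.299  1.744  0.342  0.664 -0.127]
```

View pics/c1.png

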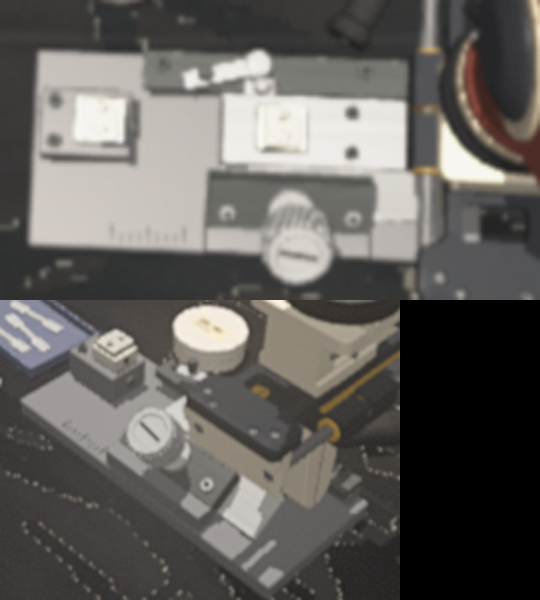

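The gripper is behind the plate and clear of the screw and the tin. Pushing now.

Call:
step_arm:
  moves:
    - [[0,0.004,0,0,0,0,0],[0,0.005,0,0,0,0,0],[0,0.005,0,0,0,0,0],[0,0.005,0,0,0,0,0],[0,0.005,0,0,0,0,0]]

```text
time_s: 3.6
ee_pos: [581.2, -127.5, 51.0]
ee_rot: [0.719, 0.695, -0.002, 0.001]
force: [-1.3, -9.3, 3.8]
finger_gap: 0.2
gripper_force: 4.3
```

Call:
step_arm:
  moves:
    - [[0,0.005,0,0,0,0,0],[0,0.005,0,0,0,0,0],[0,0.004,0,0,0,0,0],[0,0.003,0,0,0,0,0],[0,0.003,0,0,0,0,0]]

```text
time_s: 4.1
ee_pos: [581.7, -108.4, 51.0]
ee_rot: [0.72, 0.694, -0.002, 0.002]
force: [-0.4, -6.4, 3.0]
finger_gap: 0.6
gripper_force: 3.5
```

Call:
step_arm:
  moves:
    - [[0,0.003,0,0,0,0,0],[0,0.003,0,0,0,0,0],[0,0.003,0,0,0,0,0],[0,0.002,0,0,0,0,0]]

```text
time_s: 4.5
ee_pos: [582.1, -95.6, 50.8]
ee_rot: [0.719, 0.695, -0.001, 0.001]
force: [-0.2, -7.3, 3.9]
finger_gap: 0.6
gripper_force: 3.9
```

```bash
python3 - <<'E'
from h import *
print(arm.state()['force'],arm.state()['ee_pos'])
t=cap('top','t2')
cv2.imwrite('pics/c2.png',cv2.resize(t['frame'][215:315,290:450,::-1],(800,500),interpolation=cv2.INTER_CUBIC))
E
```

```text
[-0.21839955 -7.29335192  3.94232365] [582.12917825 -95.62951572  50.78925463]
```

View pics/c2.png

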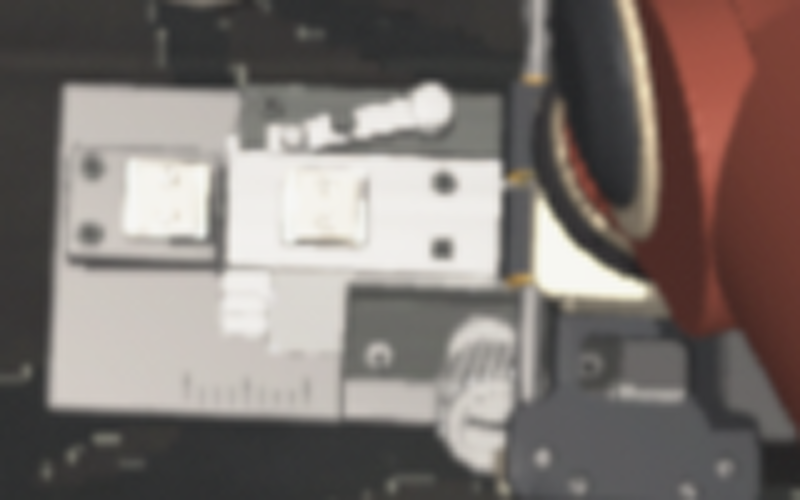

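The carriage end (x≈228) is a few mm from the stop block (x≈218), and the catch arm is still swung out. I'll push slowly until the force jumps.

Call:
step_arm:
  moves:
    - [[0,0.001,0,0,0,0,0],[0,0.001,0,0,0,0,0],[0,0.001,0,0,0,0,0]]

```text
time_s: 4.85
ee_pos: [582.1, -95.6, 50.8]
ee_rot: [0.72, 0.694, -0.003, 0.002]
force: [-0.5, -10.5, 3.8]
finger_gap: 0.5
gripper_force: 5.2
```

Call:
step_arm:
  moves:
    - [[0,0.001,0,0,0,0,0],[0,0.001,0,0,0,0,0]]

```text
time_s: 5.05
ee_pos: [582.1, -95.6, 50.9]
ee_rot: [0.72, 0.694, -0.003, 0.003]
force: [-0.8, -12.9, 3.7]
finger_gap: 0.4
gripper_force: 6.4
```

Call:
step_arm:
  moves:
    - [[0,0.002,0,0,0,0,0],[0,0.002,0,0,0,0,0],[0,0,0,0,0,0,0]]

```text
time_s: 5.35
ee_pos: [582.1, -95.5, 50.9]
ee_rot: [0.721, 0.693, -0.005, 0.004]
force: [-0.9, -17.0, 3.9]
finger_gap: 0.3
gripper_force: 8.4
```

Call:
step_arm:
  moves:
    - [[0,-0.01,0,0,0,0,0],[0,-0.01,0,0,0,0,0],[0,-0.02,0,0,0,0,0],[0,-0.02,0,-0.02,0,0,0],[0,0,0,-0.05,0,0,0]]

```text
time_s: 5.85
ee_pos: [576.9, -146.8, 116.6]
ee_rot: [0.72, 0.694, -0.003, -0.005]
force: [-0.5, -1.3, 0.8]
finger_gap: 0.6
gripper_force: 0.0
```

Call:
step_arm:
  moves:
    - [[0.07,0,0,-0.05,0,0,-0.149],[0.07,0,0,-0.04,0,0,-0.149],[0.07,0,0,0,0,0,-0.149],[0.07,0,0,0,0,0,-0.149],[0.07,0,0,0,0,0,-0.149]]

```text
time_s: 6.35
ee_pos: [580.8, -142.6, 210.9]
ee_rot: [0.413, 0.911, 0.001, -0.0]
force: [-0.2, -0.1, -0.7]
finger_gap: 35.7
gripper_force: 0.0
```

```bash
python3 - <<'E'
from h import *
np.set_printoptions(precision=3,suppress=True)
print({k:arm.state()[k] for k in('q','ee_pos','ee_rot')})
t=cap('top','t3')
cv2.imwrite('pics/c3.png',cv2.resize(t['frame'][215:315,290:450,::-1],(800,500),interpolation=cv2.INTER_CUBIC))
E
```

```text
{'q': array([ 0.562,  0.621, -0.594,  1.605,  0.385,  1.035,  0.576]), 'ee_pos': array([ 580.834, -142.643,  210.924]), 'ee_rot': array([ 0.413,  0.911,  0.001, -0.   ])}
```

View pics/c3.png

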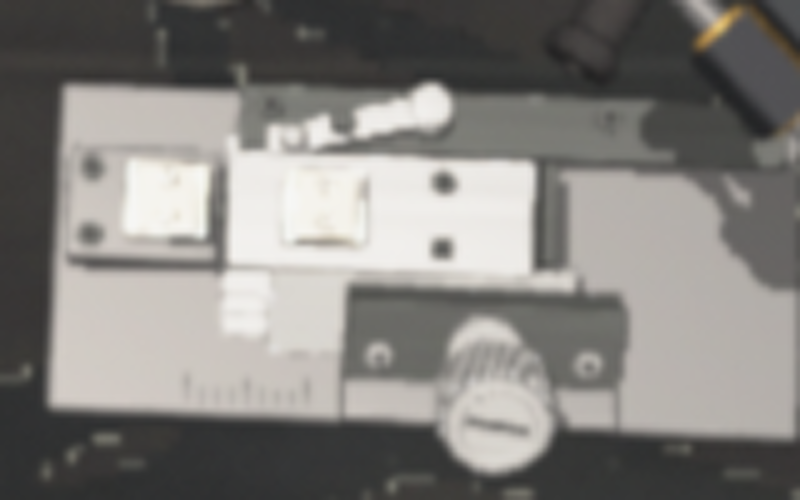

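The catch is back at its rest angle behind the pin (about (285, 135)), and the carriage stayed home against the stop. Next I'll work out the tilt for the screw.

```bash
cat >> h.py <<'E'
from scipy.spatial.transform import Rotation as Ro
th=-0.025; t35=np.radians(35)
N=np.array([-np.sin(t35)*np.cos(th),-np.sin(t35)*np.sin(th),np.cos(t35)])
def goalR(phi=0):
    z=-N; y=np.array([-np.sin(th),np.cos(th),0]); return Ro.from_matrix(np.c_[np.cross(y,z),y,z])*Ro.from_rotvec([0,0,phi])
def delta(P,phi):
    s=arm.state(); R0=Ro.from_quat(s['ee_rot']); G=goalR(phi)
    print('q',s['q'],'pos',s['ee_pos']); print('rotvec',(R0.inv()*G).as_rotvec(),'shift in goal frame',G.inv().apply(np.array(P)-s['ee_pos']),'in tool now',R0.inv().apply(np.array(P)-s['ee_pos']))
np.set_printoptions(precision=4,suppress=True)
E
python3 - <<'E'
from h import *
C=np.array([514,-62.6,81.7])-13*N; print(C)
for phi in(0,-.2): delta(C+90*N,phi)
E
```

```text
[521.4542 -62.7864  71.051 ]
q [ 0.5633  0.6215 -0.5952  1.6054  0.3858  1.0352  0.579 ] pos [ 580.6525 -142.9845  210.4662]
rotvec [-0.2483 -0.5769 -0.797 ] shift in goal frame [130.0847  78.6932 -10.8918] in tool now [134.2786 -29.2481  65.9326]
q [ 0.5633  0.6215 -0.5952  1.6054  0.3858  1.0352  0.579 ] pos [ 580.6525 -142.9845  210.4662]
rotvec [-0.1924 -0.608  -0.9902] shift in goal frame [111.8578 102.9684 -10.8918] in tool now [134.2786 -29.2481  65.9326]
```

Call:
step_arm:
  moves:
    - [[0.07,0,0,0,-0.0355,-0.0824,-0.1139],[0.07,0,0,0,-0.0355,-0.0824,-0.1139],[0.07,0,0,0,-0.0355,-0.0824,-0.1139],[0.07,0,0,0,-0.0355,-0.0824,-0.1139],[0.07,0,0,0,-0.0355,-0.0824,-0.1139]]

```text
time_s: 6.9
ee_pos: [580.7, -142.3, 210.9]
ee_rot: [0.134, 0.966, -0.003, 0.221]
force: [-0.1, -0.4, -0.0]
finger_gap: 69.9
gripper_force: 0.0
```

Call:
step_arm:
  moves:
    - [[0.07,0,0,0,-0.0355,-0.0824,-0.1139],[0.07,0,0,0,-0.0355,-0.0824,-0.1139],[0.07,0.0325,0.0197,-0.0027,0,0,0],[0.07,0.0325,0.0197,-0.0027,0,0,0],[0.07,0.0325,0.0197,-0.0027,0,0,0]]

```text
time_s: 7.4
ee_pos: [541.7, -121.4, 187.2]
ee_rot: [0.019, 0.961, -0.006, 0.277]
force: [-0.4, 0.5, -1.0]
finger_gap: 70.1
gripper_force: 0.0
```

Call:
step_arm:
  moves:
    - [[0.07,0.0325,0.0197,-0.0027,0,0,0],[0.07,0,0,0,0,0,0],[0.07,0,0,0,0,0,0]]

```text
time_s: 7.7
ee_pos: [522.7, -110.1, 175.9]
ee_rot: [0.018, 0.962, -0.008, 0.273]
force: [1.1, -0.2, 0.6]
finger_gap: 70.1
gripper_force: 0.0
```

```bash
python3 - <<'E'
from h import *
C=np.array([521.5,-62.8,71])
delta(C+90*N,0)
w=cap('wrist','w0'); print(proj(w,C),proj(w,C+13*N),proj(w,C-13*N), w['depth'][240,320])
E
```

```text
q [ 0.6926  0.4627 -0.6559  2.2671  1.8754  0.2238 -0.1201] pos [ 522.7284 -110.1322  175.8625]
rotvec [-0.0133 -0.0587 -0.0093] shift in goal frame [62.1218 47.2867 -5.4847] in tool now [62.7902 46.6547 -2.4445]
(np.float64(391.02249442532604), np.float64(169.32008293822526)) (np.float64(394.90845842132126), np.float64(170.52096929034752)) (np.float64(387.53808789493996), np.float64(168.24329060255312)) 365.22003
```

View pics/w0.png

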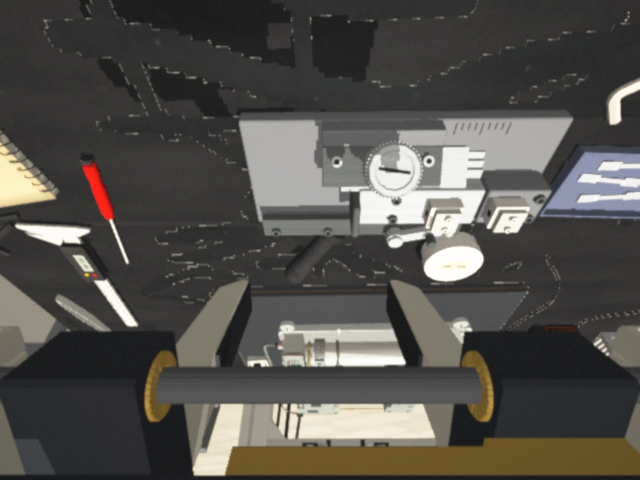

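The wrist view shows the screw cap at (395, 169), and my estimate projects to (395, 170.5), so the head position is good. The arm is limited here by a near-singular wrist, so I'll approach from straight above the head instead.

```bash
python3 - <<'E'
from h import *
delta([523,-63,150],0)
E
```

```text
q [ 0.6924  0.4624 -0.6548  2.2658  1.8759  0.2239 -0.1205] pos [ 523.4165 -110.8234  176.3201]
rotvec [-0.0146 -0.0573 -0.0099] shift in goal frame [16.4169 47.798  20.6357] in tool now [15.6992 47.9419 20.8591]
```

Call:
step_arm:
  moves:
    - [[0.08,0.002,0.01,0.007,0,0,0],[0.08,0.002,0.01,0.007,0,0,0],[0.08,0.003,0.01,0.007,0,0,0],[0.08,0.004,0.01,0,0,-0.015,0],[0.08,0.004,0.008,0,0,-0.015,0]]

```text
time_s: 8.25
ee_pos: [524.1, -62.8, 150.1]
ee_rot: [0.019, 0.957, -0.009, 0.288]
force: [-0.2, -0.8, -0.5]
finger_gap: 79.7
gripper_force: 0.0
```

```bash
python3 - <<'E'
from h import *
delta([523,-63,150],0)
E
```

```text
q [ 0.6771  0.5764 -0.8476  2.3379  2.0669  0.4834 -0.4009] pos [524.0784 -62.7899 150.1244]
rotvec [-0.0155 -0.0266 -0.0101] shift in goal frame [ 0.9502 -0.237  -0.5135] in tool now [ 0.961  -0.2543 -0.4843]
```

Call:
step_arm:
  moves:
    - [[0.08,0.008,0,0.01,-0.003,-0.006,-0.002],[0.08,0.008,0,0.01,-0.003,-0.006,-0.002],[0.08,0.008,0,0.01,-0.003,-0.006,-0.002],[0.08,0.008,0,0.01,-0.003,-0.005,-0.002],[0.08,0,0,0,0,0,0]]

```text
time_s: 8.75
ee_pos: [518.4, -63.9, 96.8]
ee_rot: [0.014, 0.955, -0.005, 0.296]
force: [0.2, 0.1, -0.1]
finger_gap: 80.3
gripper_force: 0.0
```

```bash
python3 - <<'E'
from h import *
C=np.array([521.5,-62.8,71])
delta(C+2*N,0)
w=cap('wrist','w1'); print(proj(w,C),proj(w,C+13*N))
E
```

```text
q [ 0.6986  0.7608 -0.9121  2.4075  2.2744  0.6978 -0.543 ] pos [518.3705 -63.863   96.8348]
rotvec [-0.0038 -0.0091 -0.0028] shift in goal frame [12.2773  1.1409 20.9418] in tool now [12.0891  1.1874 21.0484]
(np.float64(319.5523832097111), np.float64(272.3845526654518)) (np.float64(319.5175963038133), np.float64(282.75516172890866))
```

View pics/w1.png

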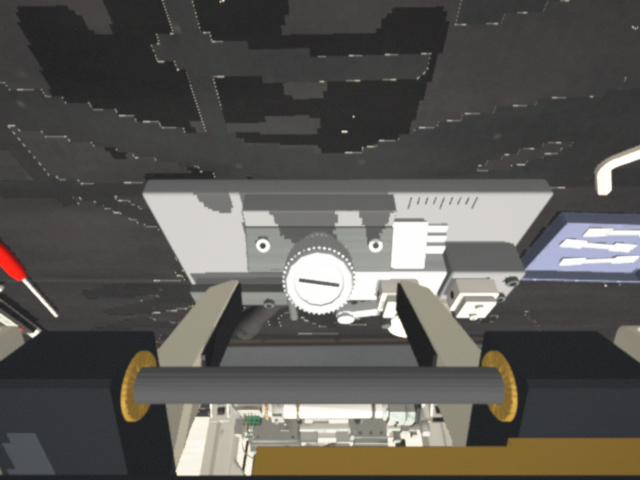

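The cap is at about (319, 281), which matches my estimate of (319.5, 282.8). Joint 4 is close to its limit, so I'll check the kinematics quickly against a known 7-joint layout.

```bash
cat > kin.py <<'E'
import numpy as np
from scipy.spatial.transform import Rotation as Ro
DH=[(0,0,267),(-1,0,0),(1,0,293),(1,52.5,0),(1,77.5,342.5),(1,0,0),(-1,76,97)]
S=np.array([-1,1,-1,1,-1,1,-1.])
def fk(q,tool=172.,base=0.,s=S):
    T=np.eye(4)
    for (al,a,d),th in zip(DH,np.asarray(q)*s):
        ca,sa=(1,0) if al==0 else (0,al); c,t=np.cos(th),np.sin(th)
        T=T@np.array([[c,-t,0,a],[t*ca,c*ca,-sa,-d*sa],[t*sa,c*sa,ca,d*ca],[0,0,0,1]])
    p=T[:3,3]+T[:3,2]*tool; return p+[0,0,base],T[:3,:3]
E
python3 - <<'E'
from kin import *
np.set_printoptions(precision=3,suppress=True)
D=[([1.22,.615,-.013,1.423,.008,1.103,-.04],[207.4,-616,237.6],[.987,.162,0,-.001]),([0.395,0.78,-0.299,1.744,0.342,0.664,-0.127],[581.9,-148.4,53],[.719,.695,.001,.002]),
([.6986,.7608,-.9121,2.4075,2.2744,.6978,-.543],[518.4,-63.9,96.8],[.014,.955,-.005,.296]),([0.6771,0.5764,-0.8476,2.3379,2.0669,0.4834,-0.4009],[524.1,-62.8,150.1],[.019,.957,-.009,.288])]
for q,p,r in D:
    P,R=fk(q); Rt=Ro.from_quat(r).as_matrix(); print(P,P-p,'\n',R.T@Rt)
E
```

```text
[ 179.706 -474.72    15.944] [ -27.694  141.28  -221.656] 
 [[ 0.     0.957  0.289]
 [-1.     0.003 -0.01 ]
 [-0.011 -0.289  0.957]]
[ 717.174 -128.807   90.124] [135.274  19.593  37.124] 
 [[-0.062  0.942 -0.331]
 [-0.996 -0.078 -0.035]
 [-0.059  0.327  0.943]]
[ 734.936 -335.842  682.864] [ 216.536 -271.942  586.064] 
 [[-0.719  0.666 -0.2  ]
 [ 0.033 -0.255 -0.966]
 [-0.694 -0.701  0.162]]
[ 723.709 -217.899  761.135] [ 199.609 -155.099  611.035] 
 [[-0.525  0.822 -0.22 ]
 [-0.054 -0.291 -0.955]
 [-0.849 -0.49   0.197]]
```

```bash
cat > kin.py <<'E'
import numpy as np, itertools
from scipy.spatial.transform import Rotation as Ro
z=lambda a:Ro.from_euler('z',a); y=lambda a:Ro.from_euler('y',a)
D=[([1.219,.616,-.013,1.425,.008,1.103,-.04],[207.26,-615.4,236.6],[.987,.162,0,-.001]),([0.395,0.78,-0.299,1.744,0.342,0.664,-0.127],[581.9,-148.4,53],[.719,.695,.001,.002]),
([.6986,.7608,-.9121,2.4075,2.2744,.6978,-.543],[518.4,-63.9,96.8],[.014,.955,-.005,.296]),([0.6771,0.5764,-0.8476,2.3379,2.0669,0.4834,-0.4009],[524.1,-62.8,150.1],[.019,.957,-.009,.288]),
([0.5633,0.6215,-0.5952,1.6054,0.3858,1.0352,0.579],[580.7,-143,210.5],[.413,.911,.001,0]),([0.6926,0.4627,-0.6559,2.2671,1.8754,0.2238,-0.1201],[522.7,-110.1,175.9],[.018,.962,-.008,.273])]
def frames(q,s):
    s1,s3,s5,s7=s
    A=z(s1*q[0])*y(q[1])*z(s3*q[2]); B=A*y(q[3]); C=B*z(s5*q[4])*y(q[5]); return A,B,C,C*z(s7*q[6])
def rowsM(q,s):
    A,B,C,E=frames(q,s); M=[np.r_[0,0,1.]]
    for F in(A,B,C): m=F.as_matrix(); M+=[m[:,0],m[:,2]]
    return np.array(M).T
E
python3 - <<'E'
from kin import *
np.set_printoptions(precision=3,suppress=True)
for s in itertools.product((1,-1),repeat=4):
    O=[frames(q,s)[3].inv()*Ro.from_quat(r) for q,p,r in D]
    e=max((O[0].inv()*o).magnitude() for o in O)
    A=np.vstack([rowsM(q,s) for q,p,r in D]); b=np.hstack([p for q,p,r in D])
    x,*_=np.linalg.lstsq(A,b,rcond=None); res=np.abs(A@x-b).max()
    if e<.5 or res<20: print(s,e,res,x,O[0].as_matrix().tolist())
E
```

```text
(-1, -1, -1, -1) 0.003550191600141148 20.229232342426485 [228.938 -33.859 586.347   4.815 389.503   7.724 307.182] [[-0.0006652389828417649, -0.9999997013061827, -0.000393503039148925], [0.9999997778921786, -0.0006652550244828914, 4.0636759260267785e-05], [-4.08985269962621e-05, -0.0003934759185924259, 0.9999999217520033]]
```

```bash
python3 - <<'E'
from kin import *
np.set_printoptions(precision=2,suppress=True)
s=(-1,)*4
def rows(q):
    A,B,C,E=frames(q,s); G=B*z(-q[4]); K=z(-q[0])
    return np.c_[[0,0,1.],A.as_matrix(),B.as_matrix(),C.as_matrix(),G.as_matrix()[:,0],K.as_matrix()[:,:2]]
A=np.vstack([rows(q) for q,p,r in D]); b=np.hstack([p for q,p,r in D])
n='bz Ax Ay Az Bx By Bz Cx Cy Cz Gx Kx Ky'.split()
import itertools
best=[]
base=['bz','Az','Bz','Cz']
for k in (1,2,3):
  for e in itertools.combinations([m for m in n if m not in base],k):
    idx=[n.index(m) for m in base+list(e)]; x,*_=np.linalg.lstsq(A[:,idx],b,rcond=None); best.append((np.abs(A[:,idx]@x-b).max(),k,base+list(e),x))
best.sort(key=lambda t:t[0])
for t in best[:6]: print(*t)
for k in(1,2): print(*[t for t in best if t[1]==k][0])
E
```

```text
0.21109057204225934 3 ['bz', 'Az', 'Bz', 'Cz', 'By', 'Cy', 'Ky'] [256.66 549.69 372.59 299.96  -9.5   -0.32 -12.36]
0.2110905720423304 3 ['bz', 'Az', 'Bz', 'Cz', 'Ay', 'Cy', 'Ky'] [256.66 549.69 372.59 299.96  -9.5   -0.32 -12.36]
0.21595418940751188 3 ['bz', 'Az', 'Bz', 'Cz', 'Ay', 'Kx', 'Ky'] [256.98 551.2  373.11 301.12  -9.53  -1.23 -12.75]
0.215954189408194 3 ['bz', 'Az', 'Bz', 'Cz', 'By', 'Kx', 'Ky'] [256.98 551.2  373.11 301.12  -9.53  -1.23 -12.75]
0.23273136383295423 3 ['bz', 'Az', 'Bz', 'Cz', 'Ay', 'Gx', 'Ky'] [257.91 549.53 372.63 301.25  -9.47  -0.31 -12.72]
0.23273136383302528 3 ['bz', 'Az', 'Bz', 'Cz', 'By', 'Gx', 'Ky'] [257.91 549.53 372.63 301.25  -9.47  -0.31 -12.72]
3.0031796379424804 1 ['bz', 'Az', 'Bz', 'Cz', 'Ky'] [259.49 552.71 373.85 307.65 -21.84]
0.2926232986291808 2 ['bz', 'Az', 'Bz', 'Cz', 'By', 'Ky'] [257.99 549.44 372.94 300.86  -9.42 -12.73]
```

The model fits: spherical wrist, and joint 4 depends only on the shoulder-to-wrist distance. A full 35° tilt would need joint 4≈2.44, past its 2.42 limit. I'll use about 32.5°, lower onto the head, then pre-rotate with the fingers open.

Call:
step_arm:
  moves:
    - [[0.07,0.003,0.0003,0.004,0,0.018,0],[0.065,0.003,0.0003,0.006,0,0.018,0],[0.065,0.003,0.0003,0.006,0,0,0],[0.065,0.003,0.0003,0.006,0,0,0],[0.065,0,0,0,0,0,0]]

```text
time_s: 9.3
ee_pos: [520.1, -61.9, 72.5]
ee_rot: [0.013, 0.96, -0.004, 0.28]
force: [0.2, 0.2, -0.4]
finger_gap: 64.9
gripper_force: 0.0
```

```bash
python3 - <<'E'
from h import *
C=np.array([521.5,-62.8,71])
delta(C+1*N,0); print(arm.state()['force'])
E
```

```text
q [ 0.6701  0.8114 -0.8841  2.3927  2.2727  0.7113 -0.5313] pos [520.108  -61.8821  72.5472]
rotvec [-0.0023 -0.0431 -0.0008] shift in goal frame [-0.2713 -0.8828  1.0788] in tool now [-0.3182 -0.8801  1.0681]
[ 0.2286  0.1599 -0.3735]
```

Call:
step_arm:
  moves:
    - [[0.065,0,-0.0009,0.001,0,0,-0.149],[0.065,0,0,0,0,0,-0.149],[0.065,0,0,0,0,0,-0.149],[0.065,0,0,0,0,0,-0.149],[0.065,0,0,0,0,0,-0.149]]

```text
time_s: 9.8
ee_pos: [520.7, -62.8, 72.7]
ee_rot: [-0.34, 0.897, -0.107, 0.259]
force: [0.4, -0.4, -0.7]
finger_gap: 64.9
gripper_force: 0.0
```

```bash
python3 - <<'E'
from h import *
C=np.array([521.5,-62.8,71])
delta(C+1*N,-.745); print(arm.state()['force'])
E
```

```text
q [ 0.5498  0.7339 -0.6723  2.395   2.4517  0.5972  0.0141] pos [520.7444 -62.7726  72.7189]
rotvec [ 0.0266 -0.0321  0.0057] shift in goal frame [0.2753 0.2423 0.8417] in tool now [0.2467 0.2212 0.8563]
[ 0.4235 -0.3968 -0.666 ]
```

Call:
step_arm:
  moves:
    - [[0,0,0,0,0,0,0],[0,0,0,0,0,0,0],[0,0,0,0,0,0,0],[0,0,0,0,0,0,0],[0,0,0,0,0,0,0]]
  force: 30

```text
time_s: 10.3
ee_pos: [521.1, -63.3, 72.8]
ee_rot: [-0.337, 0.899, -0.107, 0.26]
force: [0.2, -0.5, 1.5]
finger_gap: 35.7
gripper_force: 30.0
```

```bash
cat >> h.py <<'E'
def st():
    s=arm.state(); R=Ro.from_quat(s['ee_rot']); phi=(goalR(0).inv()*R).as_rotvec()
    print('t',s['time_s'],'phi',phi,'q',s['q'],'F',s['force'],'T.N',R.inv().apply(s['wrist_torque']),'gap',s['finger_gap'],s['gripper_force'],'pos',s['ee_pos'])
E
python3 -c "
from h import *
st()"
```

```text
t 10.3 phi [-0.0118  0.0402 -0.743 ] q [ 0.5514  0.7345 -0.674   2.3944  2.4499  0.599   0.0091] F [ 0.2131 -0.5494  1.4655] T.N [-0.1472  0.281   0.0537] gap 35.74589849034916 29.99972015619278 pos [521.1234 -63.3258  72.8493]
```

Call:
step_arm:
  moves:
    - [[0,0,0,0.0001,0,0,0.12],[0,0,0,0.0001,0,0,0.12],[0,0,0,0.0001,0,0,0.12],[0,0,0,0.0001,0,0,0.12],[0,0,0,0.0001,0,0,0.12]]

```text
time_s: 10.8
ee_pos: [521.6, -62.8, 72.5]
ee_rot: [-0.055, 0.958, -0.024, 0.28]
force: [1.5, -0.9, 0.2]
finger_gap: 35.2
gripper_force: 30.0
```

```bash
python3 -c "
from h import *
st()"
```

```text
t 10.8 phi [-0.0006  0.0406 -0.1401] q [ 0.6531  0.7981 -0.8489  2.3908  2.3027  0.6899 -0.4215] F [ 1.5215 -0.8929  0.1812] T.N [-0.3691  0.0826 -0.2014] gap 35.15642343186815 29.99490201473236 pos [521.5948 -62.8387  72.5378]
```

Call:
step_arm:
  moves:
    - [[0,0,0,0.0001,0,0,0.12],[0,0,0,0.0001,0,0,0.12],[0,0,0,0.0001,0,0,0.12],[0,0,0,0.0001,0,0,0.12],[0,0,0,0.0001,0,0,0.12]]

```text
time_s: 11.3
ee_pos: [522.3, -62.9, 72.3]
ee_rot: [0.231, 0.931, 0.06, 0.275]
force: [1.2, -1.0, -0.9]
finger_gap: 35.2
gripper_force: 30.0
```

```bash
python3 -c "
from h import *
st()"
```

```text
t 11.3 phi [0.0114 0.0382 0.4598] q [ 0.7379  0.8771 -1.0131  2.3876  2.1893  0.8014 -0.8792] F [ 1.1903 -0.9829 -0.8849] T.N [-0.4087  0.0932 -0.1636] gap 35.21527017144443 29.994750022888184 pos [522.3074 -62.9363  72.335 ]
```

Call:
step_arm:
  moves:
    - [[0,0,0,0.0001,0,0,0.1],[0,0,0,0.0001,0,0,0.1],[0,0,0,0.0001,0,0,0.1]]

```text
time_s: 11.6
ee_pos: [522.6, -63.0, 72.3]
ee_rot: [0.367, 0.886, 0.1, 0.264]
force: [0.3, -1.8, 0.9]
finger_gap: 35.5
gripper_force: 30.0
```

```bash
python3 -c "
from h import *
st()"
```

```text
t 11.6 phi [0.0172 0.0359 0.7588] q [ 0.7723  0.9205 -1.0891  2.3865  2.1447  0.862  -1.1188] F [ 0.3106 -1.7947  0.9105] T.N [-0.3698 -0.0489 -0.186 ] gap 35.49941615546568 29.99632090330124 pos [522.556  -63.0228  72.2681]
```

Call:
step_arm:
  moves:
    - [[0,0,0,0.0001,0,0,0.1],[0,0,0,0.0001,0,0,0.1]]

```text
time_s: 11.8
ee_pos: [522.8, -62.9, 72.3]
ee_rot: [0.453, 0.845, 0.126, 0.253]
force: [0.6, -0.7, 1.2]
finger_gap: 35.7
gripper_force: 30.0
```

```bash
python3 -c "
from h import *
st()"
```

```text
t 11.8 phi [0.0206 0.0342 0.9583] q [ 0.7922  0.9505 -1.1375  2.3858  2.1191  0.9031 -1.2824] F [ 0.6332 -0.6771  1.162 ] T.N [-0.3422  0.007  -0.2837] gap 35.71839249558254 29.995930194854736 pos [522.7874 -62.887   72.2507]
```

Call:
step_arm:
  moves:
    - [[0,0,0,0.0001,0,0,0.06],[0,0,0,0,0,0,0.05]]

```text
time_s: 12.0
ee_pos: [523.0, -62.8, 72.3]
ee_rot: [0.498, 0.82, 0.14, 0.246]
force: [0.3, -1.0, 1.7]
finger_gap: 35.5
gripper_force: 30.0
```

```bash
python3 -c "
from h import *
st()"
```

```text
t 12.0 phi [0.0222 0.033  1.0662] q [ 0.8021  0.9669 -1.163   2.3855  2.1065  0.9257 -1.3721] F [ 0.2957 -0.9577  1.6979] T.N [-0.3396  0.0029 -0.4125] gap 35.48107219963835 29.998594522476196 pos [522.9608 -62.8081  72.3046]
```

Call:
step_arm:
  moves:
    - [[0,0,0,0,0,0,0]]

```text
time_s: 12.1
ee_pos: [523.0, -62.8, 72.3]
ee_rot: [0.498, 0.82, 0.139, 0.246]
force: [1.1, -1.0, 3.6]
finger_gap: 35.4
gripper_force: 30.0
```

```bash
python3 -c "
from h import *
st()"
```

```text
t 12.1 phi [0.0222 0.0332 1.0647] q [ 0.802   0.9668 -1.1627  2.3853  2.1063  0.9253 -1.3706] F [ 1.1307 -0.9595  3.6361] T.N [-0.4887 -0.1895 -0.1985] gap 35.39874850666981 30.000962913036346 pos [522.9733 -62.7838  72.2657]
```

Call:
step_arm:
  moves:
    - [[0,0,0,0,0,0,0.03],[0,0,0,0,0,0,0.03]]

```text
time_s: 12.3
ee_pos: [523.0, -62.7, 72.3]
ee_rot: [0.523, 0.804, 0.147, 0.241]
force: [2.7, -0.2, 3.1]
finger_gap: 35.6
gripper_force: 30.0
```

```bash
python3 -c "
from h import *
st()"
```

```text
t 12.3 phi [0.0239 0.0326 1.1261] q [ 0.8065  0.9753 -1.1759  2.3849  2.0989  0.9375 -1.4222] F [ 2.7151 -0.1523  3.0851] T.N [-0.7391 -0.2443 -0.4116] gap 35.645878829445785 29.999436736106873 pos [523.035  -62.7364  72.3028]
```

The moving torque is about 0.41 N·m against about 0.18 when loose, so the screw is seated. I'll let go, swing the fingers back to straddle in y, and leave upwards.

Call:
step_arm:
  moves:
    - [[0.068,0,0,0,0,0,0],[0.068,0,0,0,0,0,0],[0.068,0,0,0,0,0,0],[0.068,0,0,0,0,0,0]]

```text
time_s: 12.7
ee_pos: [521.1, -63.1, 70.9]
ee_rot: [0.523, 0.805, 0.145, 0.239]
force: [-0.9, 0.2, -0.0]
finger_gap: 63.1
gripper_force: 0.0
```

Call:
step_arm:
  moves:
    - [[0.068,0,0,-0.001,0,0,-0.14],[0.068,0,0,0,0,0,-0.14],[0.068,0,0,0,0,0,-0.14],[0.068,0,0,0,0,0,-0.14],[0.068,0,0,0,0,0,-0.14]]

```text
time_s: 13.2
ee_pos: [520.9, -63.0, 72.1]
ee_rot: [0.212, 0.936, 0.054, 0.275]
force: [-0.4, -0.7, 0.1]
finger_gap: 68.2
gripper_force: 0.0
```

Call:
step_arm:
  moves:
    - [[0.068,0,0,0,0,0,-0.14],[0.068,0,0,0,0,0,-0.14],[0.068,0,0,0,0,0,-0.14],[0.068,0,0,0,0,0,0]]

```text
time_s: 13.6
ee_pos: [521.1, -62.9, 72.4]
ee_rot: [0.015, 0.96, -0.004, 0.281]
force: [0.5, -0.6, 0.0]
finger_gap: 67.8
gripper_force: 0.0
```

```bash
python3 -c "
from h import *
st()"
```

```text
t 13.6 phi [0.0035 0.0415 0.0048] q [ 0.6781  0.8182 -0.8961  2.3908  2.2652  0.7201 -0.5228] F [ 0.5123 -0.5549  0.0366] T.N [-0.0159  0.3609 -0.0066] gap 67.81115684529844 0.0 pos [521.1086 -62.9114  72.416 ]
```

Call:
step_arm:
  moves:
    - [[0.068,-0.006,0,-0.008,0,0,0],[0.068,-0.008,0,-0.011,0,0,0],[0.068,-0.01,0,-0.014,0,0,0],[0.068,-0.014,0,-0.018,0,0,0],[0.068,-0.016,0,-0.02,0,0,0]]

```text
time_s: 14.1
ee_pos: [527.7, -63.0, 161.0]
ee_rot: [0.017, 0.96, -0.003, 0.28]
force: [-0.1, -0.5, -1.3]
finger_gap: 67.9
gripper_force: 0.0
```

Call:
step_arm:
  moves:
    - [[0.068,0,-0.03,0,0,0.05,0],[0.068,0,-0.03,0,0,0.05,0],[0.068,0,-0.03,0,0,0.05,0],[0.068,0,-0.03,0,0,0.05,0],[0.068,0,0,0,0,0,0]]

```text
time_s: 14.6
ee_pos: [523.9, -139.7, 158.0]
ee_rot: [0.021, 0.976, -0.013, 0.217]
force: [-0.1, -0.3, 0.4]
finger_gap: 68.2
gripper_force: 0.0
```

```bash
python3 - <<'E'
from h import *
st()
t=cap('top','t4'); s=cap('scene','s4'); t0=load('t0')
a=cv2.resize(t['frame'][165:315,210:460,::-1],(800,480),interpolation=cv2.INTER_CUBIC)
cv2.imwrite('pics/c4.png',a)
E
```

```text
t 14.6 phi [0.0246 0.1721 0.0107] q [ 0.7243  0.511  -0.6517  2.1759  1.2189  0.2645  0.5827] F [-0.1159 -0.2977  0.3959] T.N [-0.0954  0.2614  0.0175] gap 68.2051061867695 0.0 pos [ 523.9254 -139.6547  157.9857]
```

View pics/c4.png

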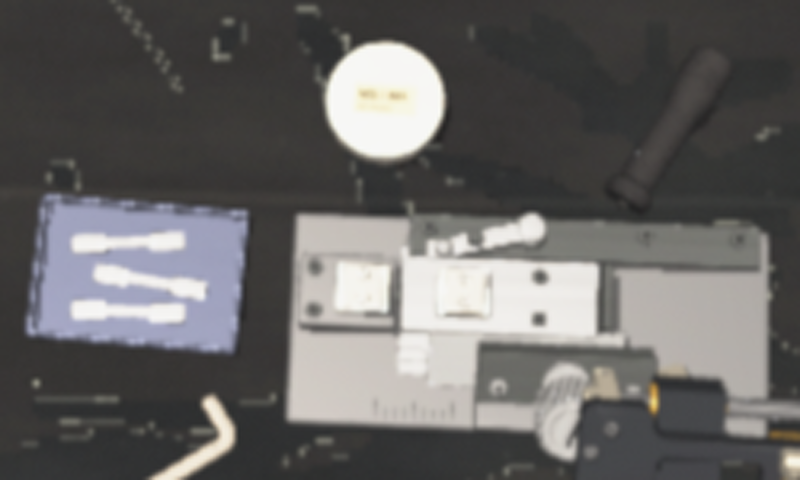

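The carriage is home against the stop, the catch is in, and the tin, torch, key and tray look undisturbed. The gripper is clear, so I'm handing in.

```bash
python3 -c "
from rig import arm
print(arm.close_job())"
```

```text
the job is handed in; nothing more can be done
None
```

The job is handed in: the carriage is home against its stop with the catch in behind the pin, and the lock screw is seated (about 0.4 N·m against 0.18 loose) and released. The things round the jig looked undisturbed in the last top picture.

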